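# Clear the belt drive and hold its tensioner back

### The job

I want to slip a new belt onto the little belt drive. Put the two rubber stoppers that lie on its deck into the grey waste tray; then push the sprung tensioner arm back by its black post, well past the click of its pawl, so that the pawl has snapped home again behind it. The arm does not lock: finish while still holding it pressed back there, and leave everything else on the table where it stands.

Things in the scene. Friction and masses are not known exactly. Their poses are not given: they have to be found in the camera images.
- drive_plate: fixed belt drive: aluminium deck 220 x 170 mm (its x, y), 12 mm thick, on feet, deck top 42 mm above the table; origin under the deck's centre at table height, z up. Own x points to the far end, where the arm's pivot and the pawl are; the end nearest the robot is -x. Two white belt pulleys (26 and 32 mm wide, up to 35 mm above the deck) stand at (35, -60) and (85, -55) mm; two stop pins beside the arm, 21 mm high.
- pivot (a point): the tensioner arm's vertical hinge axis, at deck-top height; at (55, 20) mm in the deck's x, y. The pivot stud reaches 34 mm above the deck.
- post (a point): centre of the upright round black post at the free end of the tensioner arm: 20 mm in diameter, from 34 to 70 mm above the deck top (this point is 52 mm above it, 115 mm from the pivot axis), above a white idler roller 30 mm in diameter (16 to 34 mm above the deck). The steel arm itself is 16 mm wide, from 6 to 15 mm above the deck. At rest the post is at about (-53, 59) mm in the deck's x, y.
- tensioner (a joint): angle of the tensioner arm in rad, 0 at rest, stop at 0.87; grows counterclockwise seen from above, so that the post moves mainly toward the deck's -y, on an arc of 115 mm radius about the pivot. A spring pushes it back: about 2.6 N at the post at 0, 5 N at 0.7; on top of it some 1 to 2 N to pass the click. The pawl is met at about 0.35, its top passed at 0.50, and it is home again from about 0.66 on; pressed back means past 0.70. Let go, the arm springs back to 0.
- pawl (a joint): sprung brass pawl slider at the deck's far end, in m: 0 home, about 0.002 when the arm's tooth lifts it; nothing to handle.
- stopper_0: loose black tapered rubber stopper, 26 mm in diameter, 26 mm high, standing on the deck in the way of the arm; origin at the centre of its underside, z up
- stopper_1: the same, smaller: 22 mm in diameter, 22 mm high
- waste_tray: fixed open grey plastic tray 140 x 120 x 50 mm (its x, y, z), walls and floor 4 mm, on the table right of the belt drive; origin under its centre at table height
- tape_roll: bystander: roll of brown tape, 96 mm wide, 48 mm high; origin at the centre of its underside
- spirit_lamp: bystander: round glass spirit lamp, 73 mm wide, 72 mm high; origin at the centre of its underside
- dropper_bottle: bystander: small bottle with a pointed cap, 22 mm wide, 52 mm high, between belt drive and tray; origin at the centre of its underside
- cal_weight: bystander: steel calibration weight with a knob, 19 mm wide, 26 mm high, near the scales; origin at the centre of its underside

How it is judged:
On the way, in this order (a step that is already met when the one before it is completed fails the run):
1. both stoppers lie in the waste tray, let go (x of stopper_0 in the frame of waste_tray between -0.066 and 0.066 m and y of stopper_0 in the frame of waste_tray between -0.056 and 0.056 m and z of each of stopper_0, stopper_1 in the frame of waste_tray below 0.045 m and contact force between the fingers and stopper_0 below 0.1 N and linear speed of each of stopper_0, stopper_1 below 0.05 m/s and x of stopper_1 in the frame of waste_tray between -0.066 and 0.066 m and y of stopper_1 in the frame of waste_tray between -0.056 and 0.056 m and contact force between the fingers and stopper_1 below 0.1 N), for 0.2 s.
2. the arm is held back past the click, the pawl home again (value of joint tensioner above 0.7 rad and value of joint pawl below 0.001 m and contact force between the fingers and tensioner above 1.5 N), for 0.2 s.
At the end, for the whole second after the job is handed in: Both stoppers lie still inside the waste tray, below its rim and let go; the tensioner arm stands beyond 0.70 rad with the pawl within 1 mm of home, and the fingers still press on the arm with more than 1.5 N (all of step 1 and all of step 2); the arm keeps its last pose, push and grip.
It fails at once if a bystander (tape roll, spirit lamp, dropper bottle, calibration weight) is moved more than 30 mm (distance of any of tape_roll, spirit_lamp, dropper_bottle, cal_weight from where it was at the start of the episode above 0.03 m).
It also fails if it takes over 72 s, if anything falls off the work surface, if the arm or the gripper's body presses on something with over 40 N, if the wrist force passes 120 N, or if a joint passes its speed limit or range.

### The arm

A 7-joint arm with a two-finger parallel gripper is mounted at the origin on a cart in front of the work surface, level with it; the furniture and walls round the work are solid. World frame = base frame: x ahead of the robot, y to its left, z up, the work surface at z = 0. Lengths are in m, angles in rad, forces in N, time in s.
With the tool pointing down it reaches from about 0.425 to 0.95 m from the base axis. Payload 16.7 kg.
Tool frame: the origin (TCP) lies at the very end of the fingers, on their centre line; the grasp point (between the pads) lies 19 mm behind it; x points along the fingers, z is the direction in which the jaws open and shut, and the axes are right-handed (so a half turn about x gives the same grasp; the last joint's range is limited). The gripper opens to 94 mm and grips with 3 to 60 N. Pads are 16 mm wide; open, the fingers measure 119 mm over their backs; the gripper's body (75 mm by 177 mm) begins 78 mm behind the grasp point.
Start: joints at [-1.492, 0.426, 0.074, 1.606, -0.034, 1.111, -0.067], TCP at [0.153, 0.657, 0.205] pointing down, gripper open.
Joint ranges: [-2.85, 2.85], [-0.5, 2.14], [-1.23, 1.37], [0.21, 2.46], [-1.02, 4.16], [0.16, 2.05], [-2.73, 2.73]. Speed limits (rad/s): [1.89, 1.89, 2.39, 2.39, 3.01, 3.01, 3.01].

### API

Orientations are given as a 3x3 rotation matrix whose columns are the frame's x, y, z axes.
In Python, from bench import sensors, vision, env gives the robot as it stands.
- The arm moves only by the tool send_rows, never from a script. Its argument "commands" is a list of rows, each an object with "linear": the shift along the tool's x, y, z in m, a list of three; "twist": the turn, a rotation vector about the tool's x, y, z in degrees, a list of three; "fingers": the opening, from 0 (shut) to 1 (fully open). In form: [{"linear": [tx, ty, tz], "twist": [wx, wy, wz], "fingers": fingers}, ...]. A call has 1 to 20 rows; each row is the pose to reach, as a shift and turn from the pose measured when the call began, along the tool's axes at that moment; what a row does not reach only later rows make up. A row lasts 1/8 s, in which the tool goes at most 62.5 mm and 10.7 degrees, less where a joint would pass 70% of its speed; a pose out of reach is approached as far as the arm can. A call with a gripper value outside its range is refused whole. The fingers move at their own pace and stop on an object; the grip force is fixed at half the most. Time passes only in rows, so rows that repeat a pose let the fingers close. It gives the time, the measured TCP pose, the force and the opening at its end, in the units of the state.
- sensors.sense(): the state, without advancing time (a new reading comes with each control period).
- vision.snapshot(name): name is "side" or "top" or "wrist"; returns a dict with "color" (400x640x3 uint8, red, green, blue), "fx", "fy", "cx", "cy" (pixels), "R" (3x3) and "t" (3): a world point X has camera coordinates R X + t. Camera axes: x right, y down, z forward; pixel columns grow to the right and rows downward; lengths in m; the calibration is good to about 2 mm. A picture is of the moment at which its call begins. There is no depth.
- env.finish_job(): hands the job in, once; it reports no verdict.
The state is a dict: "time": time; "q": joint angles; "qvel": joint speeds; "effort": joint torques, N m; "ee_pos": TCP position; "tool_rot": TCP orientation; "force": force on the tool from outside, world axes, zero at the start; "ft_torque": the same for the moment, N m; "grip_width": opening from 0.0 (shut) to 1.0 (fully open).
Only numpy, scipy, OpenCV 4.12 (cv2) and the standard library are available. Lean on these libraries where they do the work, as an engineer would, in place of code of your own. Each camera call takes 0.05 s, during which the arm holds its last target. There are 200 camera calls.

## Working session

There is one attempt and no reset: what is moved stays moved. The work goes in short steps, Python scripts to look and compute and a tool call to move; the robot and the scene stay as the last step left them, time stands still between calls to the robot, and variables do not carry over. Pictures are saved under pics/ and viewed, about 8 in all and at most 12, crops included, and the job is handed in when it is done.

Besides the shell and the picture viewer there is one more tool, called in YAML: its name, and indented under it one key for each argument. send_rows: Moves the arm, as the interface text tells. Its arguments: {"type":"object","properties":{"commands":{"type":"array"}},"required":["commands"]}

```bash
mkdir -p pics
python3 - <<'E'
from bench import sensors, vision
import cv2,numpy as np
s=sensors.sense();print({k:np.round(v,3).tolist() for k,v in s.items()})
for n in ("top","side"):
    p=vision.snapshot(n);cv2.imwrite(f"pics/{n}0.png",p["color"][:,:,::-1])
    print(n,p["fx"],p["cx"],p["cy"],np.round(p["R"],4).tolist(),np.round(p["t"],4).tolist())
E
```

```text
{'time': 0.0, 'q': [-1.492, 0.427, 0.074, 1.607, -0.034, 1.111, -0.067], 'qvel': [-0.0, 0.001, -0.001, -0.001, -0.001, 0.001, -0.0], 'effort': [-0.0, -93.582, 3.667, -45.421, -0.049, 0.02, 0.0], 'ee_pos': [0.153, 0.657, 0.205], 'tool_rot': [[-0.0, -0.974, 0.227], [-0.001, 0.227, 0.974], [-1.0, -0.0, -0.001]], 'force': [0.874, -0.133, -0.465], 'ft_torque': [-0.023, 0.044, 0.059], 'grip_width': 0.999}
top 440.9153432116207 326.42796295776867 198.95890486521338 [[-0.0182, -0.9998, 0.0104], [-0.9819, 0.0159, -0.1887], [0.1885, -0.0136, -0.982]] [0.0698, 0.5227, 1.319]
side 475.09532121962246 315.633769846261 201.6620806980487 [[0.9816, -0.1902, 0.0137], [-0.0904, -0.5271, -0.845], [0.1679, 0.8282, -0.5346]] [-0.4832, 0.1489, 1.289]
```

View pics/top0.png

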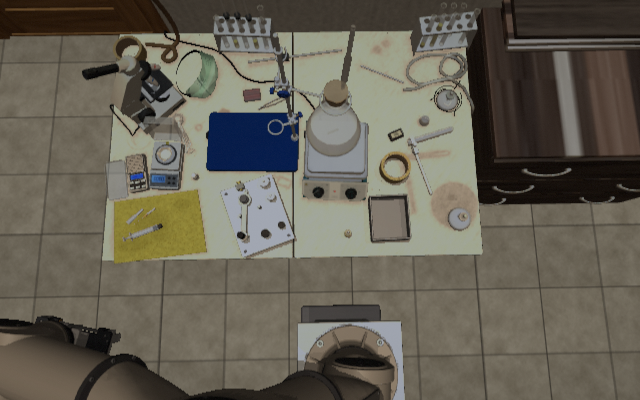

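View pics/side0.png

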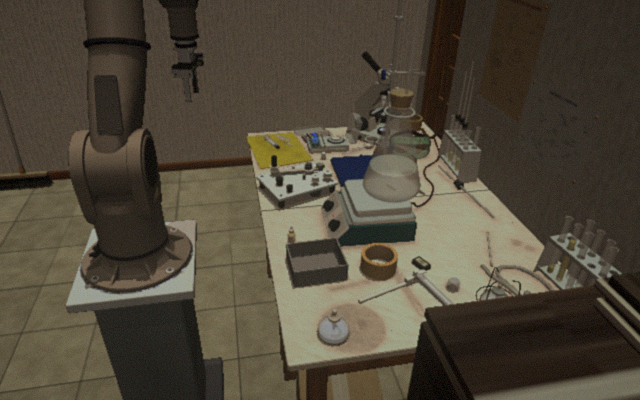

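The top view shows the deck near (258,215), the tray near (390,218), the dropper bottle at (348,233) and the tape at (395,167). I'll enlarge the deck and tray area.

```bash
cat > h.py <<'E'
import numpy as np
from bench import vision
def ray(p,uv,z):
    R=np.array(p["R"]);t=np.array(p["t"]);c=-R.T@t
    d=R.T@np.array([(uv[0]-p["cx"])/p["fx"],(uv[1]-p["cy"])/p["fy"],1])
    return c+d*(z-c[2])/d[2]
def proj(p,X):
    c=np.array(p["R"])@X+p["t"];return [p["fx"]*c[0]/c[2]+p["cx"],p["fy"]*c[1]/c[2]+p["cy"]]
E
python3 - <<'E'
import cv2
a=cv2.imread("pics/top0.png")
l=cv2.resize(a[168:263,215:305],None,fx=6,fy=6,interpolation=cv2.INTER_CUBIC)
cv2.imwrite("pics/c1.png",l)
E
```

```text
(no output)
```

View pics/c1.png

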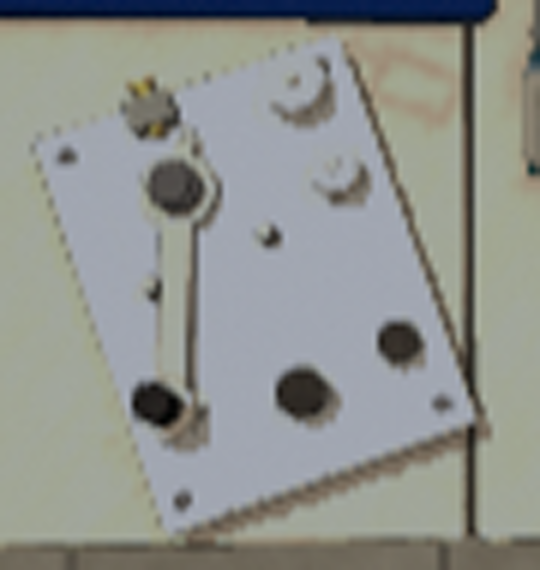

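The crop shows the deck corners at (33,145), (340,38), (480,418) and (165,533). The post top is at (155,403), stopper_0 at (302,392) and stopper_1 at (400,342). The tray is in the full image.

Run:
```python
from h import *
import numpy as np
from bench import sensors
p=vision.snapshot("top")
f=lambda x,y:(x/6+215-.4,y/6+168-.4)
P=np.array([ray(p,f(*c),.042)[:2] for c in [(33,145),(340,38),(480,418),(165,533)]])
L=np.array([(110,85),(110,-85),(-110,-85),(-110,85)])/1e3
z=P@[1,1j];w=L@[1,1j];zc=z.mean();k=((z-zc)*w.conj()).sum()/(abs(w)**2).sum()
print("deck",zc,abs(k),np.angle(k,deg=True));k/=abs(k)
D=lambda x,y:zc+k*complex(x,y)/1e3
print("pivot",D(55,20),"post rest",D(-53,59),"post px",ray(p,f(155,403),.112))
for n,c,h in(("s0",(302,392),.068),("s1",(400,342),.064)):
    X=ray(p,f(*c),h);print(n,X,"deck",(complex(X[0],X[1])-zc)/k)
pv=D(55,20);r=D(-53,59)-pv
for a in(.35,.5,.7,.78):print(a,pv+r*np.exp(1j*a))
for u in[(370,197),(408,197),(410,241),(371,242)]:print("tray",ray(p,u,.05))
for u in[(348,233)]:print("bottle",ray(p,u,.03))
s=sensors.sense();print(np.array(s["tool_rot"]))
print("pulleys",D(35,-60),D(85,-55))
```

```text
deck (0.48016684052142933+0.27644688621836805j) 0.9804401587964131 19.505584643282894
pivot (0.5253323580430785+0.31366349577648867j) post rest (0.41050854065346704+0.3143641812102982j) post px [0.40986108 0.31358291 0.112     ]
s0 [0.41909111 0.24810046 0.068     ] deck (-0.06703536621211864-0.006326489729428926j)
s1 [0.44408023 0.19935776 0.064     ] deck (-0.05975551872069824-0.06061562472691086j)
0.35 (0.4172297337033379+0.27494886532673607j)
0.5 (0.4242290517207747+0.25922893459796537j)
0.7 (0.4370588644488035+0.24022787547774344j)
0.78 (0.4432097741296224+0.23340839493313192j)
tray [ 0.52773512 -0.07475402  0.05      ]
tray [ 0.5258276  -0.19308492  0.05      ]
tray [ 0.38894886 -0.19192722  0.05      ]
tray [ 0.38794868 -0.07265666  0.05      ]
bottle [ 0.41890472 -0.00450178  0.03      ]
[[-1.49277575e-04 -9.73930934e-01  2.26844692e-01]
 [-9.50572174e-04  2.26844730e-01  9.73930472e-01]
 [-9.99999537e-01 -7.02462726e-05 -9.59654476e-04]]
pulleys (0.5331920780208974+0.23157680500465724j) (0.5786530318504851+0.2529847866214304j)
```

send_rows:
  commands:
    - {"linear":[0.045,-0.352,-0.338],"twist":[0,0,0],"fingers":0.5}
    - {"linear":[0.045,-0.352,-0.338],"twist":[0,0,0],"fingers":0.5}
    - {"linear":[0.045,-0.352,-0.338],"twist":[0,0,0],"fingers":0.5}
    - {"linear":[0.045,-0.352,-0.338],"twist":[0,0,0],"fingers":0.5}
    - {"linear":[0.045,-0.352,-0.338],"twist":[0,0,0],"fingers":0.5}
    - {"linear":[0.045,-0.352,-0.338],"twist":[0,0,0],"fingers":0.5}
    - {"linear":[0.045,-0.352,-0.338],"twist":[0,0,0],"fingers":0.5}
    - {"linear":[0.045,-0.352,-0.338],"twist":[0,0,0],"fingers":0.5}
    - {"linear":[0.045,-0.352,-0.338],"twist":[0,0,0],"fingers":0.5}
    - {"linear":[0.045,-0.352,-0.338],"twist":[0,0,0],"fingers":0.5}
    - {"linear":[0.045,-0.352,-0.338],"twist":[0,0,0],"fingers":0.5}
    - {"linear":[0.045,-0.352,-0.338],"twist":[0,0,0],"fingers":0.5}
    - {"linear":[0.045,-0.352,-0.338],"twist":[0,0,0],"fingers":0.5}
    - {"linear":[0.045,-0.352,-0.338],"twist":[0,0,0],"fingers":0.5}

```text
time: 1.9
ee_pos: [0.4191, 0.2482, 0.1603]
tool_rot: [[-0.0, -0.974, 0.226], [-0.001, 0.226, 0.974], [-1.0, -0.0, -0.001]]
force: [-0.0, 0.3, 0.5]
grip_width: 0.503
```

Run:
```python
from h import *
import cv2
from bench import sensors
s=sensors.sense();print(s["time"],s["ee_pos"],s["q"],s["force"])
p=vision.snapshot("wrist");cv2.imwrite("pics/w1.png",p["color"][:,:,::-1])
import pickle;pickle.dump(p,open("w1.pkl","wb"))
for X in([.419,.248,.068],[.444,.199,.064],[.410,.314,.112],list(s["ee_pos"])):print(X,proj(p,np.array(X)))
```

```text
1.9 [0.41908363 0.24824075 0.16031597] [-0.92996792  0.17036318  0.29329655  2.07860958 -0.06172464  0.90133856
  0.74008162] [-0.03414863  0.26044678  0.54866021]
[0.419, 0.248, 0.068] [np.float64(319.1879028575806), np.float64(204.60604748860862)]
[0.444, 0.199, 0.064] [np.float64(273.76148774550165), np.float64(240.57995762947297)]
[0.41, 0.314, 0.112] [np.float64(403.9346314537065), np.float64(188.25674318266945)]
[np.float64(0.4190836262268824), np.float64(0.2482407521760328), np.float64(0.16031597443465823)] [np.float64(319.2735210947037), np.float64(242.6427451269052)]
```

View pics/w1.png

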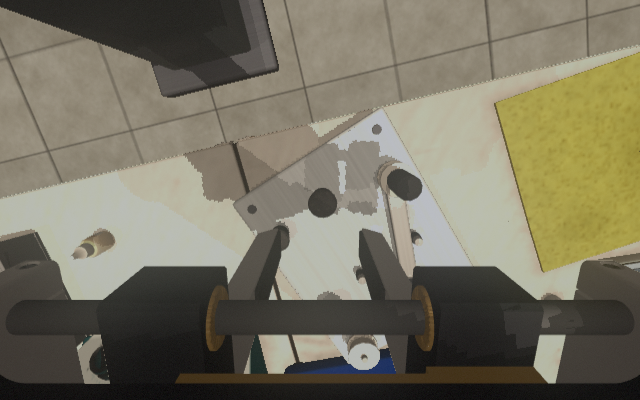

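The wrist view shows stopper_0 at (322,202), against a prediction of (319,205), so it is within about 2 mm. Stopper_1 is partly behind the left finger at (283,236), and the post is at (408,184).

I'll descend and grip.

Run:
```python
from h import *
import pickle;p=pickle.load(open("w1.pkl","rb"))
print(ray(p,(322,202),.068),ray(p,(408,184),.112))
```

```text
[0.41724305 0.25096229 0.068     ] [0.40753521 0.31741211 0.112     ]
```

send_rows:
  commands:
    - {"linear":[0.06,-0.002,-0.002],"twist":[0,0,0],"fingers":0.5}
    - {"linear":[0.1,-0.002,-0.002],"twist":[0,0,0],"fingers":0.5}
    - {"linear":[0.114,-0.002,-0.002],"twist":[0,0,0],"fingers":0.5}
    - {"linear":[0.114,-0.002,-0.002],"twist":[0,0,0],"fingers":0.5}
    - {"linear":[0.114,-0.002,-0.002],"twist":[0,0,0],"fingers":0.0}
    - {"linear":[0.114,-0.002,-0.002],"twist":[0,0,0],"fingers":0.0}
    - {"linear":[0.114,-0.002,-0.002],"twist":[0,0,0],"fingers":0.0}
    - {"linear":[0.114,-0.002,-0.002],"twist":[0,0,0],"fingers":0.0}
    - {"linear":[0.114,-0.002,-0.002],"twist":[0,0,0],"fingers":0.0}
    - {"linear":[0.114,-0.002,-0.002],"twist":[0,0,0],"fingers":0.0}

```text
time: 3.2
ee_pos: [0.4212, 0.2462, 0.0473]
tool_rot: [[0.001, -0.974, 0.227], [0.0, 0.227, 0.974], [-1.0, -0.001, 0.001]]
force: [-1.6, 0.0, 11.0]
grip_width: 0.27
```

send_rows:
  commands:
    - {"linear":[-0.05,0,0],"twist":[0,0,0],"fingers":0.0}
    - {"linear":[-0.113,0,0],"twist":[0,0,0],"fingers":0.0}
    - {"linear":[-0.113,0,0],"twist":[0,0,0],"fingers":0.0}
    - {"linear":[-0.113,-0.03,-0.06],"twist":[0,0,0],"fingers":0.0}
    - {"linear":[-0.113,-0.06,-0.12],"twist":[0,0,0],"fingers":0.0}
    - {"linear":[-0.113,-0.083,-0.182],"twist":[0,0,0],"fingers":0.0}
    - {"linear":[-0.113,-0.09,-0.23],"twist":[0,0,0],"fingers":0.0}
    - {"linear":[-0.113,-0.095,-0.28],"twist":[0,0,0],"fingers":0.0}
    - {"linear":[-0.113,-0.1,-0.33],"twist":[0,0,0],"fingers":0.0}
    - {"linear":[-0.113,-0.107,-0.377],"twist":[0,0,0],"fingers":0.0}
    - {"linear":[-0.113,-0.107,-0.377],"twist":[0,0,0],"fingers":0.0}
    - {"linear":[-0.113,-0.107,-0.377],"twist":[0,0,0],"fingers":0.0}
    - {"linear":[-0.113,-0.107,-0.377],"twist":[0,0,0],"fingers":0.0}

```text
time: 4.82
ee_pos: [0.44, -0.1442, 0.16]
tool_rot: [[0.001, -0.974, 0.225], [0.001, 0.225, 0.974], [-1.0, -0.001, 0.001]]
force: [-0.0, 0.4, -0.8]
grip_width: 0.269
```

Run:
```python
from h import *
import cv2
from bench import sensors
s=sensors.sense();print(s["q"])
p=vision.snapshot("wrist");cv2.imwrite("pics/w2.png",p["color"][:,:,::-1])
```

```text
[-0.38449581  0.13795532  0.62028557  2.14180668 -0.10411424  0.88932417
  1.64088417]
```

View pics/w2.png

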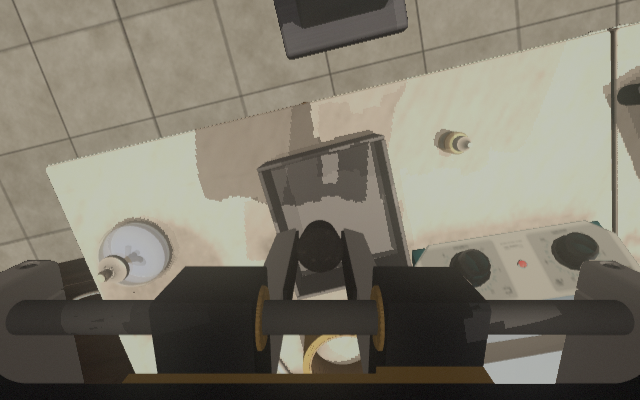

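The stopper is held between the fingers at (320,245), with the tray directly below spanning (260–405, 135–295). The hot plate is close on the right at (415,245), so I'll go 15 mm nearer the robot before lowering.

send_rows:
  commands:
    - {"linear":[0.04,0.015,-0.003],"twist":[0,0,0],"fingers":0.0}
    - {"linear":[0.09,0.015,-0.003],"twist":[0,0,0],"fingers":0.0}
    - {"linear":[0.12,0.015,-0.003],"twist":[0,0,0],"fingers":0.0}
    - {"linear":[0.12,0.015,-0.003],"twist":[0,0,0],"fingers":0.0}
    - {"linear":[0.12,0.015,-0.003],"twist":[0,0,0],"fingers":0.5}
    - {"linear":[0.12,0.015,-0.003],"twist":[0,0,0],"fingers":0.5}
    - {"linear":[0.12,0.015,-0.003],"twist":[0,0,0],"fingers":0.5}
    - {"linear":[0.12,0.015,-0.003],"twist":[0,0,0],"fingers":0.5}
    - {"linear":[0.06,0.015,-0.003],"twist":[0,0,0],"fingers":0.5}
    - {"linear":[0.0,0,0],"twist":[0,0,0],"fingers":0.5}
    - {"linear":[0.0,0,0],"twist":[0,0,0],"fingers":0.5}

```text
time: 6.25
ee_pos: [0.4431, -0.1446, 0.1639]
tool_rot: [[0.008, -0.974, 0.224], [0.001, 0.224, 0.974], [-1.0, -0.008, 0.003]]
force: [-0.3, 1.0, -0.3]
grip_width: 0.502
```

send_rows:
  commands:
    - {"linear":[0,0.008,0.06],"twist":[0,0,0],"fingers":0.5}
    - {"linear":[0,0.015,0.12],"twist":[0,0,0],"fingers":0.5}
    - {"linear":[0,0.023,0.174],"twist":[0,0,0],"fingers":0.5}
    - {"linear":[0,0.04,0.23],"twist":[0,0,0],"fingers":0.5}
    - {"linear":[0,0.06,0.285],"twist":[0,0,0],"fingers":0.5}
    - {"linear":[0,0.077,0.337],"twist":[0,0,0],"fingers":0.5}
    - {"linear":[0,0.077,0.337],"twist":[0,0,0],"fingers":0.5}
    - {"linear":[0,0.077,0.337],"twist":[0,0,0],"fingers":0.5}
    - {"linear":[0.05,0.077,0.337],"twist":[0,0,0],"fingers":0.5}
    - {"linear":[0.1,0.077,0.337],"twist":[0,0,0],"fingers":0.5}
    - {"linear":[0.117,0.077,0.337],"twist":[0,0,0],"fingers":0.5}
    - {"linear":[0.117,0.077,0.337],"twist":[0,0,0],"fingers":0.5}
    - {"linear":[0.117,0.077,0.337],"twist":[0,0,0],"fingers":0.5}
    - {"linear":[0.117,0.077,0.337],"twist":[0,0,0],"fingers":0.0}
    - {"linear":[0.117,0.077,0.337],"twist":[0,0,0],"fingers":0.0}
    - {"linear":[0.117,0.077,0.337],"twist":[0,0,0],"fingers":0.0}
    - {"linear":[0.117,0.077,0.337],"twist":[0,0,0],"fingers":0.0}
    - {"linear":[0.117,0.077,0.337],"twist":[0,0,0],"fingers":0.0}
    - {"linear":[0.117,0.077,0.337],"twist":[0,0,0],"fingers":0.0}

```text
time: 8.62
ee_pos: [0.4448, 0.2014, 0.0476]
tool_rot: [[0.008, -0.974, 0.224], [0.001, 0.224, 0.975], [-1.0, -0.008, 0.003]]
force: [-2.6, -0.3, 8.3]
grip_width: 0.223
```

send_rows:
  commands:
    - {"linear":[-0.05,0,0],"twist":[0,0,0],"fingers":0.0}
    - {"linear":[-0.11,0,0],"twist":[0,0,0],"fingers":0.0}
    - {"linear":[-0.115,0,0],"twist":[0,0,0],"fingers":0.0}
    - {"linear":[-0.115,-0.018,-0.055],"twist":[0,0,0],"fingers":0.0}
    - {"linear":[-0.115,-0.034,-0.11],"twist":[0,0,0],"fingers":0.0}
    - {"linear":[-0.115,-0.046,-0.155],"twist":[0,0,0],"fingers":0.0}
    - {"linear":[-0.115,-0.052,-0.21],"twist":[0,0,0],"fingers":0.0}
    - {"linear":[-0.115,-0.057,-0.265],"twist":[0,0,0],"fingers":0.0}
    - {"linear":[-0.115,-0.061,-0.31],"twist":[0,0,0],"fingers":0.0}
    - {"linear":[-0.115,-0.061,-0.31],"twist":[0,0,0],"fingers":0.0}
    - {"linear":[-0.115,-0.061,-0.31],"twist":[0,0,0],"fingers":0.0}
    - {"linear":[-0.06,-0.061,-0.31],"twist":[0,0,0],"fingers":0.0}
    - {"linear":[-0.01,-0.061,-0.31],"twist":[0,0,0],"fingers":0.0}
    - {"linear":[0.002,-0.061,-0.31],"twist":[0,0,0],"fingers":0.0}
    - {"linear":[0.002,-0.061,-0.31],"twist":[0,0,0],"fingers":0.0}

```text
time: 10.5
ee_pos: [0.4347, -0.1139, 0.0452]
tool_rot: [[0.007, -0.975, 0.224], [0.001, 0.224, 0.975], [-1.0, -0.007, 0.003]]
force: [-0.1, -0.9, 1.2]
grip_width: 0.225
```

send_rows:
  commands:
    - {"linear":[0,0,0],"twist":[0,0,0],"fingers":0.4}
    - {"linear":[0,0,0],"twist":[0,0,0],"fingers":0.4}
    - {"linear":[0,0,0],"twist":[0,0,0],"fingers":0.4}
    - {"linear":[-0.05,0,0],"twist":[0,0,0],"fingers":0.4}
    - {"linear":[-0.11,0,0],"twist":[0,0,0],"fingers":0.2}
    - {"linear":[-0.12,0,0],"twist":[0,0,0],"fingers":0}
    - {"linear":[-0.12,0,0],"twist":[0,0,0],"fingers":0}
    - {"linear":[-0.12,0,0],"twist":[0,0,0],"fingers":0}

```text
time: 11.5
ee_pos: [0.4331, -0.1139, 0.1642]
tool_rot: [[0.006, -0.975, 0.224], [0.001, 0.224, 0.975], [-1.0, -0.005, 0.002]]
force: [-0.1, 0.5, 0.9]
grip_width: 0.02
```

Run:
```python
from h import *
import cv2
p=vision.snapshot("wrist");cv2.imwrite("pics/w3.png",p["color"][:,:,::-1])
```

```text
(no output)
```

View pics/w3.png

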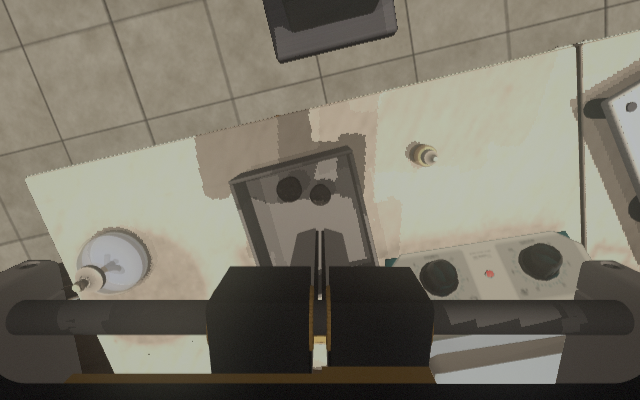

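Both stoppers stand in the tray at (289,188) and (320,194), and the bottle and lamp are undisturbed. Next I'll move beside the post with the fingers closed.

send_rows:
  commands:
    - {"linear":[0,0.007,0.055],"twist":[0,0,0],"fingers":0}
    - {"linear":[0,0.014,0.11],"twist":[0,0,0],"fingers":0}
    - {"linear":[0,0.021,0.165],"twist":[0,0,0],"fingers":0}
    - {"linear":[0,0.027,0.22],"twist":[0,0,0],"fingers":0}
    - {"linear":[0,0.033,0.263],"twist":[0,0,0],"fingers":0}
    - {"linear":[0,0.06,0.315],"twist":[-3,0,0],"fingers":0}
    - {"linear":[0,0.09,0.37],"twist":[-8,0,0],"fingers":0}
    - {"linear":[0,0.12,0.43],"twist":[-13,0,0],"fingers":0}
    - {"linear":[0,0.128,0.449],"twist":[-13,0,0],"fingers":0}
    - {"linear":[0,0.128,0.449],"twist":[-13,0,0],"fingers":0}
    - {"linear":[0,0.128,0.449],"twist":[-13,0,0],"fingers":0}
    - {"linear":[0,0.128,0.449],"twist":[-13,0,0],"fingers":0}

```text
time: 13.05
ee_pos: [0.4094, 0.3506, 0.1643]
tool_rot: [[0.005, -1.0, 0.001], [0.0, 0.001, 1.0], [-1.0, -0.005, 0.0]]
force: [-1.3, -0.6, -0.5]
grip_width: 0.001
```

Run:
```python
from h import *
import cv2,pickle
p=vision.snapshot("wrist");cv2.imwrite("pics/w4.png",p["color"][:,:,::-1]);pickle.dump(p,open("w4.pkl","wb"))
for X in([.409,.316,.112],[.525,.314,.076]):print(proj(p,np.array(X)))
```

```text
[np.float64(273.8776486344387), np.float64(216.8401044558134)]
[np.float64(281.37966041385664), np.float64(321.3011517325607)]
```

View pics/w4.png

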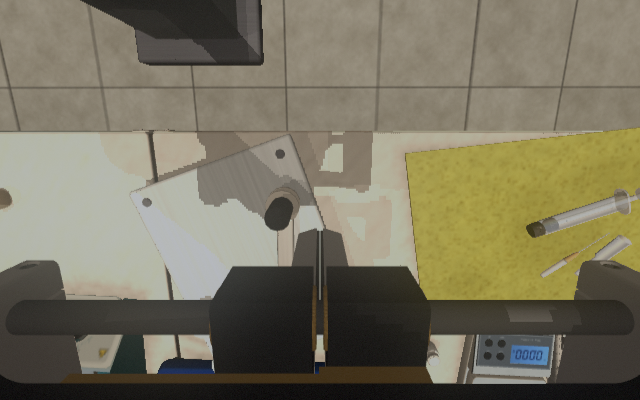

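The post top is at about (279,213) and the predicted point is (274,217), so the post is about 3 mm nearer the fingers. That still leaves about 9 mm of clearance. I'll lower beside it.

send_rows:
  commands:
    - {"linear":[0.03,0.001,0.004],"twist":[0,0,0],"fingers":0}
    - {"linear":[0.065,0.001,0.004],"twist":[0,0,0],"fingers":0}
    - {"linear":[0.081,0.001,0.004],"twist":[0,0,0],"fingers":0}
    - {"linear":[0.081,0.001,0.004],"twist":[0,0,0],"fingers":0}
    - {"linear":[0.081,0.001,-0.005],"twist":[0,0,0],"fingers":0}
    - {"linear":[0.081,0.001,-0.012],"twist":[0,0,0],"fingers":0}
    - {"linear":[0.081,0.003,-0.024],"twist":[-6,0,0],"fingers":0}
    - {"linear":[0.081,0.004,-0.035],"twist":[-11,0,0],"fingers":0}
    - {"linear":[0.081,0.004,-0.035],"twist":[-11,0,0],"fingers":0}

```text
time: 14.22
ee_pos: [0.4063, 0.3159, 0.0844]
tool_rot: [[0.006, -0.982, -0.188], [0.003, -0.188, 0.982], [-1.0, -0.007, 0.001]]
force: [1.1, 3.7, 1.9]
grip_width: 0.003
```

Contact is confirmed by 3.7 N on +y. Continuing along the arc.

send_rows:
  commands:
    - {"linear":[0,0.002,-0.012],"twist":[-6,0,0],"fingers":0}
    - {"linear":[0,0.0025,-0.024],"twist":[-12,0,0],"fingers":0}
    - {"linear":[0,0.002,-0.036],"twist":[-17.5,0,0],"fingers":0}
    - {"linear":[0,0,-0.047],"twist":[-23.5,0,0],"fingers":0}
    - {"linear":[0,-0.003,-0.058],"twist":[-29,0,0],"fingers":0}
    - {"linear":[0,-0.0075,-0.069],"twist":[-35,0,0],"fingers":0}
    - {"linear":[0,-0.0075,-0.069],"twist":[-35,0,0],"fingers":0}
    - {"linear":[0,-0.0075,-0.069],"twist":[-35,0,0],"fingers":0}
    - {"linear":[0,-0.0075,-0.069],"twist":[-35,0,0],"fingers":0}

```text
time: 15.35
ee_pos: [0.4259, 0.2502, 0.0845]
tool_rot: [[0.005, -0.699, -0.715], [0.003, -0.715, 0.699], [-1.0, -0.006, -0.002]]
force: [-5.3, 1.8, 4.1]
grip_width: 0.007
```

Run:
```python
from h import *
import cv2,pickle
p=vision.snapshot("wrist");cv2.imwrite("pics/w5.png",p["color"][:,:,::-1])
q=vision.snapshot("top")["color"][:,:,::-1]
a=cv2.resize(q[168:263,215:305],None,fx=5,fy=5,interpolation=cv2.INTER_CUBIC)
b=cv2.resize(p["color"][60:300,200:440,::-1],(475,475))
b=b[:,:300+50]
cv2.imwrite("pics/c5.png",np.hstack([a,b]))
from bench import sensors
s=sensors.sense();print(s["force"],s["ee_pos"])
```

```text
[-6.19582178  2.73009167  3.89963286] [0.42587879 0.25026065 0.08446453]
```

View pics/c5.png

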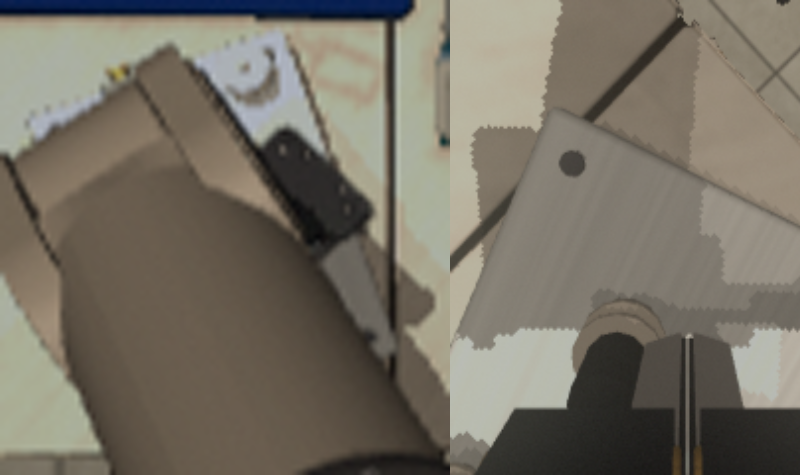

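The wrist view (right half) shows the post against the left finger at about crop (610,360), with the roller below it. Geometry puts the arm at about 0.76–0.79 rad. I'll press 4 mm further for margin.

send_rows:
  commands:
    - {"linear":[0,-0.0005,-0.002],"twist":[-1,0,0],"fingers":0}
    - {"linear":[0,-0.001,-0.004],"twist":[-2,0,0],"fingers":0}
    - {"linear":[0,-0.001,-0.004],"twist":[-2,0,0],"fingers":0}
    - {"linear":[0,-0.001,-0.004],"twist":[-2,0,0],"fingers":0}
    - {"linear":[0,-0.001,-0.004],"twist":[-2,0,0],"fingers":0}

```text
time: 16.08
ee_pos: [0.4281, 0.2486, 0.0843]
tool_rot: [[0.003, -0.676, -0.737], [0.002, -0.737, 0.676], [-1.0, -0.004, -0.001]]
force: [-6.8, 0.8, 1.9]
grip_width: 0.005
```

Run:
```python
from h import *
import cv2
q=vision.snapshot("side")["color"][:,:,::-1]
cv2.imwrite("pics/s6.png",cv2.resize(q[120:320,240:440],(800,600)[1:]*2,interpolation=cv2.INTER_CUBIC))
```

```text
(no output)
```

View pics/s6.png

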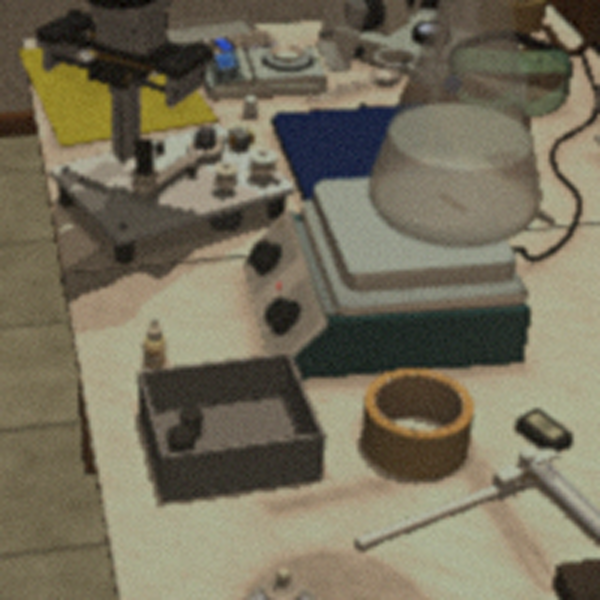

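The side view shows the post at (146,141 to 185) held by the fingers, both stoppers in the tray at (185,425), and the bystanders in place. I'll compute the arm angle from the post's position in this picture.

Run:
```python
from h import *
from bench import sensors
p=vision.snapshot("side");print(sensors.sense()["force"])
for pv in((.523,.316),(.5253,.3137)):
  for t in(.6,.7,.8,.87):
    c=[pv[0]-.115*np.cos(t),pv[1]-.115*np.sin(t)]
    print(t,*[np.round((np.array(proj(p,np.array(c+[z])))-[240,120])*3) for z in(.112,.076)])
```

```text
[-6.60727074  0.49697785  1.80269129]
0.6 [124. 135.] [125. 164.]
0.7 [131. 138.] [132. 168.]
0.8 [140. 141.] [141. 171.]
0.87 [146. 143.] [147. 173.]
0.6 [126. 136.] [127. 165.]
0.7 [134. 139.] [135. 169.]
0.8 [142. 142.] [143. 172.]
0.87 [149. 144.] [149. 174.]
```

```bash
python3 -c "
from bench import env;print(env.finish_job())"
```

```text
the job is handed in; nothing more can be done
None
```

I put both stoppers into the waste tray, pushed the tensioner arm back by its black post past the click, and handed the job in with the arm still held there.

- **Stoppers:** the wrist and side pictures show both standing in the tray, let go.
- **Arm angle:** I estimate 0.80–0.87 rad. Finger contact geometry gave 0.76–0.79 rad before a last 4 mm push. The side picture taken after that push puts the post at about 0.8–0.87 rad.
- **Holding force:** the sensor reads about 5 N along the push direction, against the 1.5 N needed.
- **Pawl:** I could not see it directly. That it has snapped home is inferred from the arm angle being past 0.66 rad.
- **Bystanders:** the tape roll, lamp and dropper bottle look undisturbed in the last pictures. I did not check the calibration weight's position separately, but the robot never went near it.
- **Disagreement:** the top and wrist cameras differed by about 3 mm on the post's position. I allowed for that with the last push.

The robot clock was about 16 s of the 72 s allowed at hand-in.

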